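Tighten a lantern's bezel ring with a two-pin spanner

TASK

The lens ring on top of the lantern in the cradle is loose. Take the larger of the two pin spanners out of its slotted holder, seat both its pins fully in the two holes of the ring, and only then turn the ring clockwise (seen from above) until it comes up against its stop, without ever pressing or twisting hard. Then set the spanner back in the holder it came from, let go, and leave the small spanner, the bottle, the marker and the spare lens where they are.

Things in the scene. Friction and masses are not known exactly. Their poses are not given: they have to be found in the camera images.
- lantern: Round grey lantern, 88 mm across, 75 mm high, fixed upright in a plywood cradle (120 x 120 x 18 mm) fixed to the table. Origin: on the lantern's axis at table height; z up. A black switch block sticks out of its side along its own -x. The lens ring lies on top of it, on the same axis.
- ring_top (a point): Centre of the lens ring's flat top, 85 mm above the table (axes are the lantern's; they do not turn with the ring). Ring: plain aluminium, 70 mm outside, 34 mm bore, 10 mm thick. Two round holes go right through it, 9 mm in diameter, 1 mm chamfer, 26 mm either side of the axis. Over 50 N between spanner and ring (both pins added; 1.3 N m of twist) is too hard.
- bezel (a joint): Turn of the ring, rad; grows clockwise seen from above; starts at 0 to 0.25, hard stop (tight) at 0.8. At 0 the line through its two holes lies within 0.3 rad, either way, of the lantern's y axis; no reading tells how far off, so find the holes by feel or eye. The line turns with the joint. About 0.2 N m to turn; stays where left.
- spanner_grip (a point): Centre of the larger pin spanner's upright grip, a dark steel flat 28 (own x) x 14 (own y) x 46 mm tall; 41 mm above the pin tips; z up. 0.18 kg. Below it a steel crossbar 70 (own x) x 16 x 10 mm, its underside 8 mm above the pin tips. From it two round 6 mm pins with tapered tips point down, 8 mm long, 52 mm apart along own x. Pins fully in: bar lies on the ring.
- spanner_pin0 (a point): Centre of the tip of one pin of the larger spanner (at own x = -26 mm, 41 mm below the grip's centre).
- spanner_pin1 (a point): Centre of the tip of the other pin of the larger spanner (at own x = +26 mm).
- holder: The larger spanner's wooden holder, fixed to the table: block 100 (own x) x 44 x 22 mm high with a groove 12 mm wide, 16 mm deep, along its own x. The spanner stands with its crossbar along the groove, resting on the top, pins hanging in the groove. Origin: middle of the underside. Spanner home: its grip's centre is 55 mm above the table over the holder's middle.
- small_spanner: A smaller pin spanner of the same make (crossbar 44 mm, pins 30 mm apart), which does not fit this ring, standing in a like holder of its own; leave alone. Origin: between its pin tips.
- bottle: Clear bottle, 64 mm across, 190 mm tall, leave alone. Origin: underside.
- pen: Black marker 120 mm long, 12 mm thick, lying along its own x, leave alone. Origin: underside, mid-length.
- spare_lens: Spare glass lens, disc 36 mm across, 5 mm thick, lying flat, leave alone. Origin: underside.
There are look-alikes about, which are no part of the job. Leave any green look-alike of the holder alone.

How it is judged:
On the way, in this order (a step that is already met when the one before it is completed fails the run):
1. both pins of the larger spanner are at least 5 mm deep in the ring's holes, centred on the ring, while the ring is still loose (joint below 0.4) (z of each of spanner_pin0, spanner_pin1 in the frame of lantern below 0.08 m and horizontal distance between spanner_grip and lantern below 0.005 m and value of joint bezel below 0.4 rad), for 0.2 s.
2. with both pins still in its holes the ring reaches its stop (joint above 0.77) (z of each of spanner_pin0, spanner_pin1 in the frame of lantern below 0.08 m and horizontal distance between spanner_grip and lantern below 0.005 m and value of joint bezel above 0.77 rad), for 0.1 s.
At the end, for the whole second after the job is handed in: The ring is at its stop (joint above 0.77 of 0.8); the larger spanner stands upright (within 0.1 rad) and still in its own holder, within 20 mm of its middle, pins in the groove and bar resting on the top (both pin tips within 2.5 mm of their height when home); nothing is held (value of joint bezel above 0.77 rad and horizontal distance between spanner_grip and holder below 0.02 m and z of each of spanner_pin0, spanner_pin1 in the frame of holder below 0.0165 m and angle between spanner_grip's own z axis and vertical below 0.1 rad and linear speed of spanner below 0.02 m/s); the robot touches nothing.
It fails at once if the spanner presses or twists the ring with more than 50 N (all contacts added up) (contact force between spanner and bezel above 50 N).
It fails at once if the small spanner, bottle, marker or spare lens is moved by more than 40 mm (distance of any of small_spanner, bottle, pen, spare_lens from where it was at the start of the episode above 0.04 m).
It also fails if it takes over 72 s, if anything falls off the work surface, if the arm or the gripper's body presses on something with over 40 N, if the wrist force passes 120 N, or if a joint passes its speed limit or range.

ROBOT

A 7-joint arm with a two-finger parallel gripper is mounted at the origin on the work surface. World frame = base frame: x ahead of the robot, y to its left, z up, the work surface at z = 0. Lengths are in m, angles in rad, forces in N, time in s.
With the tool pointing down it reaches from about 0.35 to 0.9 m from the base axis. Payload 19.9 kg.
Tool frame: the origin (TCP) lies midway between the tips of the shut fingers; the grasp point (between the pads) lies env.pinch_z behind it (env.pinch_z is the distance from the TCP to the grasp point, in m); z points along the fingers, y is the line along which they close (so a half turn about z gives the same grasp; the last joint's range is limited). The gripper opens to 94 mm and grips with 3 to 60 N. Pads are 16 mm wide; open, the fingers measure 119 mm over their backs; the gripper's body (75 mm by 177 mm) begins 78 mm behind the grasp point.
Start: joints at [-1.298, 0.417, -0.01, 1.614, 0.005, 1.111, -0.053], TCP at [0.193, 0.594, 0.205] pointing down, gripper open.
Joint ranges: [-2.81, 2.81], [-0.39, 2.02], [-1.27, 1.25], [0.06, 2.57], [-1.19, 4.33], [0.19, 2], [-2.82, 2.82]. Speed limits (rad/s): [1.89, 1.89, 2.39, 2.39, 3.01, 3.01, 3.01].

INTERFACE

Orientations are given as a rotation vector (axis times angle).
In Python, from cell import status, eyes, workorder, models, env gives the robot as it stands.
- The arm moves only by the tool play_rows, never from a script. Its argument "steps" is a list of rows, each an object with "slide": the shift along the tool's x, y, z each as a share of 80 cm, from -1 to 1, a list of three; "rot": the turn, a rotation vector about the tool's x, y, z each as a share of 45 degrees, from -1 to 1, a list of three; "grip": the closure, from 0 (fully open) to 1 (shut). A call has 1 to 5 rows; each row shifts and turns the commanded pose from where the row before left it, along the tool's axes as they then stand; what a row does not reach is not made up. A row lasts 1/8 s, in which the tool goes at most 62.5 mm and 10.7 degrees, less where a joint would pass 70% of its speed; a pose out of reach is approached as far as the arm can. A call with a number of a shift or a turn outside -1 to 1 is refused whole. A call with a gripper value outside its range is refused whole. The fingers move at their own pace and stop on an object; "newtons" is the grip in N (left out, the last holds). Time passes only in rows, so rows that do not move let the fingers close. It gives the time, the measured TCP pose, the force, the opening and the grip force at its end, in the units of the state.
- status.get_state(): the state, without advancing time (a new reading comes with each control period).
- eyes.read_camera(name): name is "scene" or "top"; returns a dict with "pixels" (480x640x3 uint8, blue, green, red), "z_map" (480x640 float32, m along the optical axis (not along the pixel's ray), 0 where there is no reading), "K" (3x3 intrinsics, pixels), "k1" (the pictures are not rectified: a ray, as slopes to the right and down, at radius r is drawn at 1 + k1 r^2 times it, then the intrinsics apply), "xyz" and "attitude" of the camera in the world. Camera axes: x right, y down, z forward; pixel columns grow to the right and rows downward; lengths in m; the calibration is good to about 2 mm. A picture is of the moment at which its call begins.
- workorder.close_job(): hands the job in; it is judged then, once.
Trained networks look in the newest picture that a camera, given by its name, has taken for a name from the list of things; names that differ only in an ending like _2 or _b are one class to them, and where a whole thing is asked for, a point or a joint stands for the part that bears it (a point fixed in the world has none). Each returns a list of dicts, best first, with "p" (0 to 1); they miss things now and then, are a little off and sometimes report something else, mostly with a low value. They report only what shows in the picture. A call takes as long as a camera call. They do not tell look-alikes from the thing itself.
- models.recognise(query, camera): "box" ([left, top, width, height] in pixels, round what is visible of it).
- models.cut_out(query, camera): "region" (480x640 bool, what is visible of it) and "box" ([left, top, width, height] in pixels, round what is visible of it).
- models.pinpoint(query, camera): "centre" ([column, row] in pixels: a listed point, or the origin of a listed thing).
The state is a dict: "clock": time; "q": joint angles; "joint_vel": joint speeds; "effort": joint torques, N m; "tool_pos": TCP position; "tool_rot": TCP orientation; "ft_force": force on the tool from outside, world axes, zero at the start; "wrist_torque": the same for the moment, N m; "width": finger opening in m; "gripper_force": force on a finger pad.
Only numpy, scipy, OpenCV 4.12 (cv2) and the standard library are available. Lean on these libraries where they do the work, as an engineer would, in place of code of your own. Each camera call takes 0.05 s, during which the arm holds its last target. There are 200 camera calls.

## Working session

There is one attempt and no reset: what is moved stays moved. The work goes in short steps, Python scripts to look and compute and a tool call to move; the robot and the scene stay as the last step left them, time stands still between calls to the robot, and variables do not carry over. Pictures are saved under pics/ and viewed, at most 10 in all, crops included, and the job is handed in when it is done.

Besides the shell and the picture viewer there is one more tool, called after "Emit:" by a JSON object that holds its "op" and its "data". play_rows: Moves the arm, as the interface text tells. Its arguments: {"type":"object","properties":{"steps":{"type":"array"},"newtons":{"type":"number"}},"required":["steps"]}

```bash
mkdir -p pics; cat > h.py <<'E'
import numpy as np,cv2
from scipy.spatial.transform import Rotation as R
from cell import status,eyes,workorder,models,env
def att(c):
    a=np.array(c['attitude'],float)
    return a if a.shape==(3,3) else (R.from_rotvec(a).as_matrix() if a.size==3 else R.from_quat(a).as_matrix())
def rays(c,uv):
    K=np.array(c['K']);uv=np.atleast_2d(np.array(uv,float))
    d=np.c_[(uv[:,0]-K[0,2])/K[0,0],(uv[:,1]-K[1,2])/K[1,1]];s=d.copy()
    for _ in range(20): s=d/(1+c['k1']*(s**2).sum(1))[:,None]
    return np.c_[s,np.ones(len(s))]
def at_z(c,uv,z):
    r=rays(c,uv)@att(c).T;p=np.array(c['xyz']);return p+r*((z-p[2])/r[:,2])[:,None]
def at_depth(c,uv,d): return np.array(c['xyz'])+(rays(c,uv)*np.atleast_1d(d)[:,None])@att(c).T
def proj(c,P):
    q=(np.atleast_2d(P)-np.array(c['xyz']))@att(c);s=q[:,:2]/q[:,2:]
    s=s*(1+c['k1']*(s**2).sum(1))[:,None];K=np.array(c['K']);return s*[K[0,0],K[1,1]]+[K[0,2],K[1,2]]
E
python3 - <<'E'
from h import *
for n in('scene','top'):
    c=eyes.read_camera(n);cv2.imwrite(f'pics/{n}0.png',c['pixels'])
    print(n,c['xyz'],c['attitude'],c['k1'],np.array(c['K']).tolist())
    for q,z in(('lantern',0),('ring_top',.085),('spanner_grip',.055),('spanner_pin0',.014),('spanner_pin1',.014),('holder',0),('small_spanner',.014),('bottle',0),('pen',0),('spare_lens',0)):
        for o in models.pinpoint(q,n)[:4]: print(q,round(o['p'],2),np.round(o['centre'],1),np.round(at_z(c,o['centre'],z)[0],3))
s=status.get_state();print(s,env.pinch_z)
E
```

```text
scene [ 0.95217522 -0.58743322  0.91393346] [-2.2859839  -0.71326612  0.2931937 ] 0.02461735436641223 [[591.8219932898601, 0.0, 322.2173332988664], [0.0, 591.8219932898601, 245.97510114480784], [0.0, 0.0, 1.0]]
lantern 0.76 [360.4 310. ] [0.606 0.034 0.   ]
ring_top 0.58 [214.  417.5] [ 0.565 -0.323  0.085]
spanner_grip 0.74 [390.5 191.3] [0.506 0.314 0.055]
spanner_pin0 0.92 [398.5 203.1] [0.52  0.332 0.014]
spanner_pin0 0.85 [377.3 207.8] [0.489 0.291 0.014]
spanner_pin1 0.92 [398.5 203.1] [0.52  0.332 0.014]
spanner_pin1 0.85 [377.3 207.8] [0.489 0.291 0.014]
holder 0.88 [419.9 253.7] [0.63  0.233 0.   ]
holder 0.81 [454.6 194.3] [0.606 0.447 0.   ]
holder 0.72 [288.8 204.6] [0.308 0.199 0.   ]
holder 0.69 [389.2 207.9] [0.504 0.32  0.   ]
bottle 0.78 [388.7 166.8] [0.428 0.449 0.   ]
bottle 0.25 [387.5 191.1] [ 0.471  0.368 -0.   ]
bottle 0.16 [215.  420.2] [ 0.53  -0.299  0.   ]
pen 0.78 [336.6 241.7] [0.465 0.162 0.   ]
spare_lens 0.49 [216.1 334. ] [ 0.414 -0.167  0.   ]
top [0.33392689 0.05700011 1.26838099] [-2.12248471  2.18324068 -0.10215766] -0.0022379548363846125 [[556.0
[... 912 characters left out ...]
984998 ,  0.41738114, -0.01027454,  1.61361209,  0.00470039,
        1.1106637 , -0.05299732]), 'joint_vel': array([ 1.45948922e-04, -6.14155262e-04,  5.55315426e-04, -8.36105715e-04,
       -3.36844539e-04, -5.29019421e-04,  6.25450836e-05]), 'effort': array([-7.16337363e-04, -8.51029801e+01,  6.38099425e-01, -4.26277506e+01,
       -4.88231261e-02,  1.36669254e-02, -8.25882978e-06]), 'tool_pos': array([0.19292838, 0.59446339, 0.20543189]), 'tool_rot': array([ 4.90910822e-01,  3.10295771e+00, -7.07358436e-05]), 'ft_force': array([-0.3869717 , -0.34586159,  0.90870691]), 'wrist_torque': array([-0.07224648, -0.02357417,  0.04177576]), 'gripper_force': 0.0, 'width': 0.09377489403671545} 0.0188
```

View pics/top0.png

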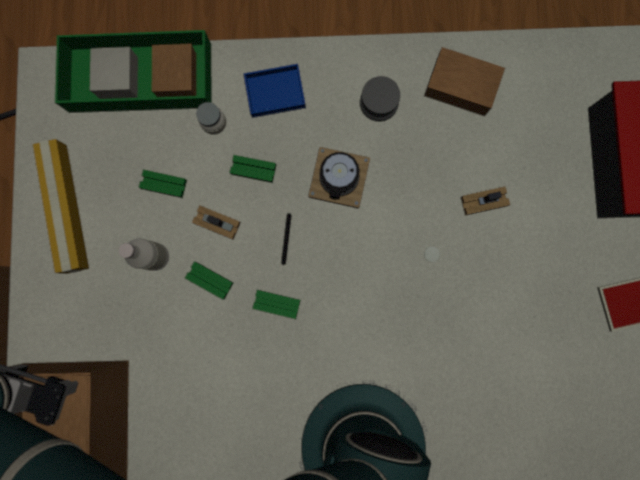

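View pics/scene0.png

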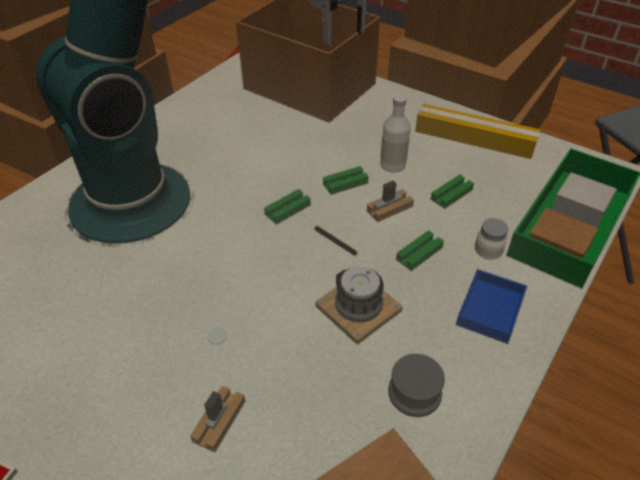

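The pictures show spanner candidates at top (216,222) / scene (390,200), and top (486,201) / scene (217,415). The green holders are empty look-alikes, and the lantern is at top (337,172) / scene (360,290). Next I'll take one metric crop of both spanners and the ring.

```bash
cat >> h.py <<'E'
def ortho(c,x,y,z,half=.065,n=260):
    # picture: right = -y world, up = +x world
    g=np.linspace(-half,half,n);X,Y=np.meshgrid(g,g)
    P=np.c_[(x-Y).ravel(),(y-X).ravel(),np.full(n*n,z)]
    m=proj(c,P).astype(np.float32).reshape(n,n,2)
    return cv2.remap(c['pixels'],m[...,0],m[...,1],cv2.INTER_CUBIC)
E
python3 - <<'E'
from h import *
C={n:eyes.read_camera(n) for n in('scene','top')}
rows=[np.hstack([ortho(C[n],*p) for p in((.503,.318,.022),(.537,-.302,.022),(.605,.038,.085))]) for n in C]
cv2.imwrite('pics/m1.png',np.vstack(rows))
# depth checks
for n in C:
    c=C[n]
    for q in('spanner_grip','small_spanner','holder','lantern','ring_top'):
        for o in models.cut_out(q,n)[:5]:
            m=o['region']&(c['z_map']>0);v,u=np.nonzero(m)
            if len(u)<5: continue
            P=at_depth(c,np.c_[u,v],c['z_map'][v,u])
            r=cv2.minAreaRect((P[P[:,2]>.012][:,:2]*1000).astype(np.float32))
            print(n,q,round(o['p'],2),o['box'],np.round(np.percentile(P[:,2],[2,50,98]),3),np.round(r[0]),np.round(r[1]),round(r[2]))
E
```

```text
scene spanner_grip 0.86 [376.9, 181.3, 26.7, 27.1] [0.023 0.044 0.081] [506. 319.] [87. 26.] 77
scene small_spanner 0.68 [202.1, 392.4, 26.4, 37.7] [0.003 0.051 0.08 ] [ 529. -294.] [30. 62.] 12
scene holder 0.85 [431.3, 175.2, 45.9, 34.9] [0.    0.02  0.026] [601. 443.] [109.  48.] 77
scene holder 0.77 [397.5, 227.8, 48.8, 40.5] [0.001 0.02  0.026] [628. 232.] [104.  48.] 78
scene holder 0.67 [267.3, 186.8, 42.7, 33.6] [0.001 0.02  0.026] [317. 184.] [104.  50.] 74
scene holder 0.61 [323.8, 165.2, 45.4, 28.0] [0.001 0.02  0.026] [374. 335.] [103.  52.] 59
scene holder 0.6 [368.6, 189.2, 46.2, 32.7] [0.002 0.02  0.027] [508. 318.] [104.  49.] 66
scene lantern 0.82 [313.1, 268.9, 89.0, 79.4] [0.003 0.02  0.078] [602.  33.] [123. 123.] 75
scene lantern 0.4 [373.5, 180.4, 29.2, 30.1] [0.022 0.043 0.081] [499. 314.] [74. 31.] 65
scene ring_top 0.78 [315.7, 267.7, 83.3, 79.0] [0.004 0.02  0.078] [602.  33.] [123. 123.] 75
scene ring_top 0.38 [378.4, 97.7, 33.7, 74.7] [0.003 0.097 0.19 ] [436. 450.] [64. 52.] 24
top spanner_grip 0.58 [202.5, 214.1, 28.9, 18.9] [0.029 0.048 0.081] [501. 313.] [69. 15.] 67
top spanner_grip 0.3 [323.2, 152.3, 31.3, 35.0] [0.076 0.085 0.09 ] [601.  35.] [70. 71.] 88
top small_spanner 0.72 [479.1, 190.9, 21.6, 14.7] [0.025 0.064 0.081] [ 537. -298.] [18. 43.] 9
top holder 0.81 [194.6, 206.3, 43.3, 34.7] [-0.     0.022  0.029] [504. 319.] [100.  44.] 66
top holder 0.8 [185.1, 264.8, 49.4, 35.9] [0.003 0.021 0.027] [373. 336.] [100.  44.] 60
top holder 0.74 [137.6, 171.4, 50.4, 26.5] [0.002 0.021 0.027] [598. 443.] [101.  44.] 76
top holder 0.65 [228.8, 155.1, 47.6, 30.1] [0.    0.021 0.027] [626. 234.] [101.  46.] 77
top holder 0.57 [253.5, 290.3, 49.8, 27.6] [0.    0.022 0.028] [315. 185.] [101.  44.] 75
top ring_top 0.79 [306.9, 149.1, 63.2, 57.5] [0.012 0.021 0.081] [601.  35.] [120. 122.] 76
```

View pics/m1.png

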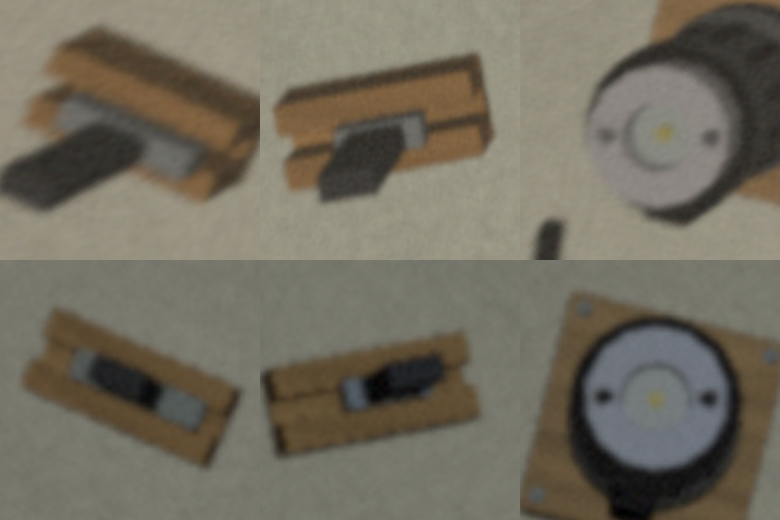

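The larger spanner is the one at top (216,222): its bar measures about 69 mm, against 43 mm for the other. Its holder axis is about 66° from x. In the crops the ring holes show at about (603,397) and (708,399) in the top view, so the hole line is about 89° from x and the ring centre about (0.601, 0.0345). Next I lift and turn the tool.

Emit:
{"op": "play_rows", "data": {"steps": [{"slide": [0, 0, -0.06], "rot": [0, 0, 0], "grip": 0}, {"slide": [0, 0, -0.06], "rot": [0, 0, 0.21], "grip": 0}, {"slide": [0, 0, 0], "rot": [0, 0, 0.21], "grip": 0}, {"slide": [0, 0, 0], "rot": [0, 0, 0.21], "grip": 0}, {"slide": [0, 0, 0], "rot": [0, 0, 0.21], "grip": 0}]}}

```text
clock: 2.33
tool_pos: [0.1929, 0.5944, 0.3015]
tool_rot: [1.477, 2.773, 0.0]
ft_force: [0.4, 0.1, 0.6]
width: 0.0939
gripper_force: 0.0
```

Emit:
{"op": "play_rows", "data": {"steps": [{"slide": [0, 0, 0], "rot": [0, 0, 0.21], "grip": 0}, {"slide": [0, 0, 0], "rot": [0, 0, 0.21], "grip": 0}, {"slide": [0, 0, 0], "rot": [0, 0, 0.21], "grip": 0}, {"slide": [0, 0, 0], "rot": [0, 0, 0.21], "grip": 0}, {"slide": [0, 0, 0], "rot": [0, 0, 0.21], "grip": 0}]}}

```text
clock: 2.95
tool_pos: [0.1929, 0.5945, 0.3014]
tool_rot: [2.464, 1.948, -0.0]
ft_force: [-0.9, -0.2, -0.1]
width: 0.0939
gripper_force: 0.0
```

```bash
cat >> h.py <<'E'
def to(x,y,z,yaw):
    s=status.get_state();r=R.from_rotvec(s['tool_rot']);M=r.as_matrix()
    d=M.T@(np.array([x,y,z])-s['tool_pos'])
    a=np.deg2rad(yaw);X=np.array([np.cos(a),np.sin(a),0]);Z=np.array([0,0,-1.]);T=np.c_[X,np.cross(Z,X),Z]
    w=R.from_matrix(M.T@T).as_rotvec()
    print('t',s['clock'],'pos',np.round(s['tool_pos'],4),'yaw',round(np.rad2deg(np.arctan2(M[1,0],M[0,0])),2),'slide share',np.round(d/.8,4),'rot share',np.round(np.rad2deg(w)/45,4),'F',np.round(s['ft_force'],1),'T',np.round(s['wrist_torque'],2),'w',round(s['width'],4),'gf',round(s['gripper_force'],1))
E
python3 -c "
from h import *
to(.504,.3185,.3,66)"
```

```text
t 2.95 pos [0.1929 0.5945 0.3014] yaw 76.66 slide share [-0.2459  0.458   0.0018] rot share [0.000e+00 1.000e-04 2.369e-01] F [-0.9 -0.2 -0.1] T [-0.07  0.08 -0.05] w 0.0939 gf 0.0
```

Emit:
{"op": "play_rows", "data": {"steps": [{"slide": [-0.03, 0.057, 0], "rot": [0, 0, 0], "grip": 0}, {"slide": [-0.03, 0.057, 0], "rot": [0, 0, 0], "grip": 0}, {"slide": [-0.03, 0.057, 0], "rot": [0, 0, 0], "grip": 0}, {"slide": [-0.03, 0.057, 0], "rot": [0, 0, 0], "grip": 0}, {"slide": [-0.03, 0.057, 0], "rot": [0, 0, 0], "grip": 0}]}}

```text
clock: 3.58
tool_pos: [0.389, 0.4249, 0.3016]
tool_rot: [-2.459, -1.955, -0.0]
ft_force: [1.1, 1.5, 0.1]
width: 0.0938
gripper_force: 0.0
```

Emit:
{"op": "play_rows", "data": {"steps": [{"slide": [-0.03, 0.057, 0], "rot": [0, 0, 0], "grip": 0}, {"slide": [-0.03, 0.057, 0], "rot": [0, 0, 0], "grip": 0}, {"slide": [-0.03, 0.057, 0], "rot": [0, 0, 0], "grip": 0}, {"slide": [0, 0, 0], "rot": [0, 0, 0.237], "grip": 0}, {"slide": [0, 0, 0], "rot": [0, 0, 0], "grip": 0}]}}

```text
clock: 4.2
tool_pos: [0.5051, 0.3251, 0.3014]
tool_rot: [2.63, 1.718, -0.0]
ft_force: [-0.2, 1.0, 0.7]
width: 0.0938
gripper_force: 0.0
```

```bash
python3 -c "
from h import *
to(.504,.3185,.12,66)"
```

```text
t 4.2 pos [0.5051 0.3251 0.3014] yaw 66.31 slide share [-0.008   0.002   0.2267] rot share [0.     0.0003 0.0069] F [-0.2  1.   0.7] T [-0.08  0.11  0.01] w 0.0938 gf 0.0
```

```bash
python3 -c "
from h import *
to(.5025,.3142,.12,66)"
```

```text
t 4.2 pos [0.5051 0.3251 0.3014] yaw 66.31 slide share [-0.0137  0.0025  0.2267] rot share [0.     0.0003 0.0069] F [-0.2  1.   0.7] T [-0.08  0.11  0.01] w 0.0938 gf 0.0
```

Emit:
{"op": "play_rows", "data": {"steps": [{"slide": [-0.0137, 0.0025, 0], "rot": [0, 0, 0.007], "grip": 0}, {"slide": [0, 0, 0.075], "rot": [0, 0, 0], "grip": 0}, {"slide": [0, 0, 0.075], "rot": [0, 0, 0], "grip": 0}, {"slide": [0, 0, 0.065], "rot": [0, 0, 0], "grip": 0}, {"slide": [0, 0, 0], "rot": [0, 0, 0], "grip": 0}]}}

```text
clock: 4.82
tool_pos: [0.5004, 0.3132, 0.127]
tool_rot: [2.632, 1.714, -0.009]
ft_force: [-0.5, -0.3, 1.1]
width: 0.0941
gripper_force: 0.0
```

```bash
python3 - <<'E'
from h import *
to(.5025,.3142,.039,66)
c=eyes.read_camera('scene')
z=c['pixels'][140:240,330:440];cv2.imwrite('pics/a1.png',cv2.resize(z,None,fx=6,fy=6,interpolation=cv2.INTER_CUBIC))
E
```

```text
t 4.825 pos [0.5004 0.3132 0.127 ] yaw 66.16 slide share [0.0028 0.0022 0.11  ] rot share [-0.0033  0.0065  0.0034] F [-0.5 -0.3  1.1] T [-0.04  0.08  0.01] w 0.0941 gf 0.0
```

View pics/a1.png

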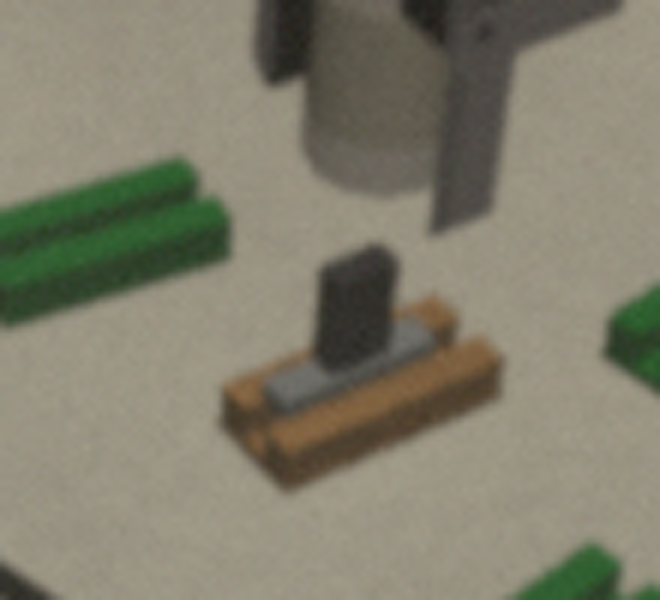

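The crop shows the large spanner standing in its wooden holder, with the grip at about (355,305) between the fingers. I'll descend.

Emit:
{"op": "play_rows", "data": {"steps": [{"slide": [0.0028, 0.0022, 0.03], "rot": [0, 0, 0.003], "grip": 0}, {"slide": [0, 0, 0.03], "rot": [0, 0, 0], "grip": 0}, {"slide": [0, 0, 0.03], "rot": [0, 0, 0], "grip": 0}, {"slide": [0, 0, 0.01], "rot": [0, 0, 0], "grip": 0}, {"slide": [0, 0, 0], "rot": [0, 0, 0], "grip": 0}]}}

```text
clock: 5.5
tool_pos: [0.5057, 0.3162, 0.051]
tool_rot: [-2.636, -1.709, -0.002]
ft_force: [0.4, 0.6, 0.4]
width: 0.0935
gripper_force: 0.0
```

```bash
python3 -c "
from h import *
to(.5025,.3142,.039,66)"
```

```text
t 5.5 pos [0.5057 0.3162 0.051 ] yaw 65.89 slide share [-0.0039 -0.0026  0.015 ] rot share [ 0.0009 -0.0018 -0.0024] F [0.4 0.6 0.4] T [-0.05  0.1   0.03] w 0.0935 gf 0.0
```

Emit:
{"op": "play_rows", "data": {"steps": [{"slide": [-0.0035, -0.0025, 0.013], "rot": [0, 0, 0], "grip": 0}, {"slide": [0, 0, 0], "rot": [0, 0, 0], "grip": 0}, {"slide": [0, 0, 0], "rot": [0, 0, 0], "grip": 0}]}}

```text
clock: 5.88
tool_pos: [0.5021, 0.314, 0.0394]
tool_rot: [2.637, 1.708, 0.0]
ft_force: [0.3, -0.5, 0.5]
width: 0.0936
gripper_force: 0.0
```

```bash
python3 -c "
from h import *
to(.5025,.3142,.039,66)"
```

```text
t 5.875 pos [0.5021 0.314  0.0394] yaw 65.86 slide share [0.0005 0.0003 0.0005] rot share [ 0.0002 -0.0002 -0.0032] F [ 0.3 -0.5  0.5] T [-0.1   0.12  0.04] w 0.0936 gf 0.0
```

Close gently at first, then firmly.

Emit:
{"op": "play_rows", "data": {"steps": [{"slide": [0, 0, 0], "rot": [0, 0, 0], "grip": 0.6}, {"slide": [0, 0, 0], "rot": [0, 0, 0], "grip": 0.75}, {"slide": [0, 0, 0], "rot": [0, 0, 0], "grip": 1}, {"slide": [0, 0, 0], "rot": [0, 0, 0], "grip": 1}, {"slide": [0, 0, 0], "rot": [0, 0, 0], "grip": 1}], "newtons": 10}}

```text
clock: 6.5
tool_pos: [0.502, 0.3139, 0.0391]
tool_rot: [2.637, 1.708, -0.0]
ft_force: [-0.1, -0.3, 1.0]
width: 0.0477
gripper_force: 0.0
```

Emit:
{"op": "play_rows", "data": {"steps": [{"slide": [0, 0, 0], "rot": [0, 0, 0], "grip": 1}, {"slide": [0, 0, 0], "rot": [0, 0, 0], "grip": 1}, {"slide": [0, 0, 0], "rot": [0, 0, 0], "grip": 1}], "newtons": 55}}

```text
clock: 6.88
tool_pos: [0.502, 0.3139, 0.039]
tool_rot: [2.637, 1.708, -0.0]
ft_force: [0.1, -0.1, -0.5]
width: 0.0175
gripper_force: 0.0
```

```bash
python3 -c "
from h import *
to(.5025,.3142,.039,66)"
```

```text
t 6.875 pos [0.502  0.3139 0.039 ] yaw 65.85 slide share [0.0006 0.0004 0.0001] rot share [ 0.0001  0.0001 -0.0033] F [ 0.1 -0.1 -0.5] T [-0.08  0.1   0.02] w 0.0175 gf 0.0
```

Emit:
{"op": "play_rows", "data": {"steps": [{"slide": [0, 0, 0], "rot": [0, 0, 0], "grip": 1}, {"slide": [0, 0, 0], "rot": [0, 0, 0], "grip": 1}, {"slide": [0, 0, 0], "rot": [0, 0, 0], "grip": 1}], "newtons": 55}}

```text
clock: 7.25
tool_pos: [0.5021, 0.3139, 0.0391]
tool_rot: [2.637, 1.708, 0.0]
ft_force: [0.5, -0.3, 0.3]
width: 0.0136
gripper_force: 55.0
```

```bash
python3 -c "
from h import *
to(.5025,.3142,.039,66)"
```

```text
t 7.25 pos [0.5021 0.3139 0.0391] yaw 65.85 slide share [0.0006 0.0003 0.0001] rot share [ 0.0002  0.     -0.0033] F [ 0.5 -0.3  0.3] T [-0.13 -0.13  0.06] w 0.0136 gf 55.0
```

Gripped at 13.6 mm width. I'll lift and carry it to above the ring.

Emit:
{"op": "play_rows", "data": {"steps": [{"slide": [0, 0, -0.02], "rot": [0, 0, 0], "grip": 1}, {"slide": [0, 0, -0.06], "rot": [0, 0, 0], "grip": 1}, {"slide": [0, 0, -0.06], "rot": [0, 0, 0], "grip": 1}, {"slide": [0, 0, -0.06], "rot": [0, 0, 0], "grip": 1}, {"slide": [0, 0, 0], "rot": [0, 0, -0.2], "grip": 1}]}}

```text
clock: 7.88
tool_pos: [0.5033, 0.3147, 0.2038]
tool_rot: [-2.492, -1.912, -0.01]
ft_force: [-0.0, -0.4, -2.7]
width: 0.0132
gripper_force: 55.0
```

Emit:
{"op": "play_rows", "data": {"steps": [{"slide": [0, 0, 0], "rot": [0, 0, -0.2], "grip": 1}, {"slide": [0, 0, 0], "rot": [0, 0, -0.112], "grip": 1}, {"slide": [0, 0, 0], "rot": [0, 0, 0], "grip": 1}, {"slide": [0, 0, 0], "rot": [0, 0, 0], "grip": 1}]}}

```text
clock: 8.38
tool_pos: [0.502, 0.3138, 0.1995]
tool_rot: [2.245, 2.197, 0.0]
ft_force: [0.5, -0.2, -2.2]
width: 0.0138
gripper_force: 55.0
```

```bash
python3 -c "
from h import *
to(.6015,.0345,.165,89)"
```

```text
t 8.375 pos [0.502  0.3138 0.1995] yaw 88.77 slide share [-0.3464  0.1319  0.0431] rot share [ 0.0002 -0.0001 -0.0052] F [ 0.5 -0.2 -2.2] T [-0.13  0.1  -0.01] w 0.0138 gf 55.0
```

Emit:
{"op": "play_rows", "data": {"steps": [{"slide": [-0.058, 0.022, 0], "rot": [0, 0, 0], "grip": 1}, {"slide": [-0.058, 0.022, 0], "rot": [0, 0, 0], "grip": 1}, {"slide": [-0.058, 0.022, 0], "rot": [0, 0, 0], "grip": 1}, {"slide": [-0.058, 0.022, 0], "rot": [0, 0, 0], "grip": 1}, {"slide": [-0.058, 0.022, 0], "rot": [0, 0, 0], "grip": 1}]}}

```text
clock: 9.0
tool_pos: [0.5859, 0.0788, 0.1994]
tool_rot: [2.244, 2.198, 0.0]
ft_force: [0.4, 0.3, -1.3]
width: 0.0138
gripper_force: 55.0
```

Emit:
{"op": "play_rows", "data": {"steps": [{"slide": [-0.0564, 0.022, 0], "rot": [0, 0, -0.005], "grip": 1}, {"slide": [0, 0, 0.03], "rot": [0, 0, 0], "grip": 1}, {"slide": [0, 0, 0], "rot": [0, 0, 0], "grip": 1}, {"slide": [0, 0, 0], "rot": [0, 0, 0], "grip": 1}, {"slide": [0, 0, 0], "rot": [0, 0, 0], "grip": 1}]}}

```text
clock: 9.62
tool_pos: [0.6025, 0.0355, 0.176]
tool_rot: [2.237, 2.205, 0.002]
ft_force: [0.1, -0.2, -1.4]
width: 0.0138
gripper_force: 55.0
```

```bash
python3 - <<'E'
from h import *
to(.6015,.0345,.13,89)
c=eyes.read_camera('scene');u,v=proj(c,[.6,.035,.12])[0].astype(int);print(u,v)
u0,v0=u-60,v-55
cv2.imwrite('pics/a2.png',cv2.resize(c['pixels'][v0:v0+110,u0:u0+120],None,fx=5,fy=5,interpolation=cv2.INTER_CUBIC));print(u0,v0)
s=status.get_state();M=R.from_rotvec(s['tool_rot']).as_matrix()
for q in('spanner_pin0','spanner_pin1','spanner_grip'):
    for o in models.pinpoint(q,'scene')[:3]:
        z=s['tool_pos'][2]+(-.025 if 'pin' in q else .016)
        print(q,round(o['p'],2),np.round(o['centre'],1),np.round(M.T@(at_z(c,o['centre'],z)[0]-s['tool_pos']),4))
E
```

```text
t 9.625 pos [0.6025 0.0355 0.176 ] yaw 89.16 slide share [-0.0013 -0.0014  0.0575] rot share [ 0.0014 -0.0004  0.0035] F [ 0.1 -0.2 -1.4] T [-0.06  0.07  0.03] w 0.0138 gf 55.0
360 267
300 212
spanner_pin0 0.61 [371.3 250. ] [0.021  0.0051 0.025 ]
spanner_pin0 0.58 [352.1 267.6] [-0.0337  0.0006  0.025 ]
spanner_pin1 0.61 [371.3 250. ] [0.021  0.0051 0.025 ]
spanner_pin1 0.58 [352.1 267.6] [-0.0337  0.0006  0.025 ]
spanner_grip 0.79 [362.8 241.2] [-0.0041  0.0013 -0.016 ]
```

View pics/a2.png

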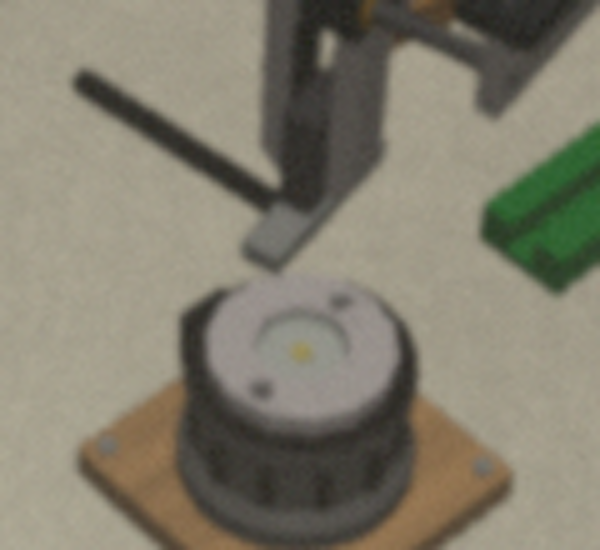

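The crop shows the near bar end at about (258,255), and the ring holes at about (261,389) and (341,300). I'll measure the spanner's offset along tool x from depth, and the holes in both cameras.

```bash
python3 - <<'E'
from h import *
s=status.get_state();M=R.from_rotvec(s['tool_rot']).as_matrix();print(np.round(s['tool_pos'],4))
for n in('scene','top'):
    D=[];I=[]
    for _ in range(4):
        c=eyes.read_camera(n);D.append(c['z_map']);I.append(c['pixels'].astype(float))
    z=np.median(D,0);im=np.mean(I,0);v,u=np.nonzero(z>0);P=at_depth(c,np.c_[u,v],z[v,u]);T=(P-s['tool_pos'])@M
    m=(T[:,2]>-.002)&(T[:,2]<.022)&(abs(T[:,1])<.02)&(abs(T[:,0])<.06)
    t=T[m]
    if len(t): print(n,len(t),np.round(np.percentile(t[:,0],[0,3,10,90,97,100]),4),'y',np.round(np.percentile(t[:,1],[3,50,97]),4),'z',np.round(np.percentile(t[:,2],[3,50,97]),4))
    # ring surface & disc fit
    k=(np.hypot(P[:,0]-.601,P[:,1]-.035)<.06)&(P[:,2]>.07)&(P[:,2]<.1)
    print('ring z',np.round(np.median(P[k][:,2]),4),k.sum())
    # dark blobs in ortho view
    c['pixels']=np.clip(im,0,255).astype(np.uint8)
    o=cv2.cvtColor(ortho(c,.601,.035,.084,.045,360),cv2.COLOR_BGR2GRAY)
    cv2.imwrite(f'pics/o_{n}.png',o)
cv2.imwrite('pics/o.png',np.hstack([cv2.imread('pics/o_scene.png'),cv2.imread('pics/o_top.png')]))
E
```

```text
[0.6023 0.0351 0.1755]
scene 193 [-0.0373 -0.0363 -0.0357 -0.0057  0.0102  0.0315] y [-0.0069  0.004   0.0083] z [0.0007 0.007  0.015 ]
ring z 0.0842 1431
ring z nan 0
  return _methods._mean(a, axis=axis, dtype=dtype,
  ret = ret.dtype.type(ret / rcount)
```

View pics/o.png

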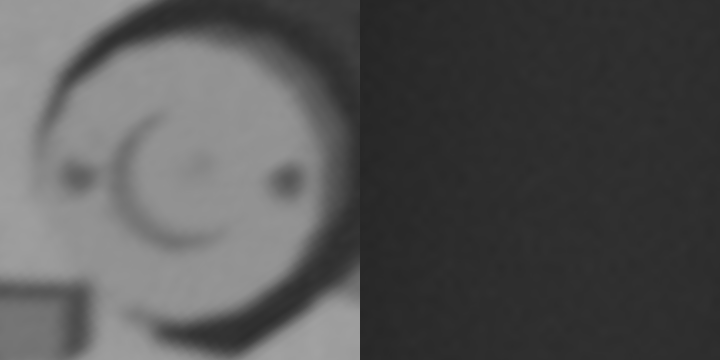

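```bash
python3 - <<'E'
from h import *
s=status.get_state();t=s['tool_pos'];M=R.from_rotvec(s['tool_rot']).as_matrix();print(np.round(t,4))
I=[]
for _ in range(4): c=eyes.read_camera('scene');I.append(c['pixels'].astype(float))
c['pixels']=np.clip(np.mean(I,0),0,255).astype(np.uint8)
a=ortho(c,t[0],t[1],t[2]-.007,.05,400)
b=ortho(c,t[0],t[1],t[2]-.017,.05,400)
o=np.hstack([a,b])
for x in range(0,800,40): cv2.line(o,(x,0),(x,6),(0,0,255),1)
for y in range(0,400,40): cv2.line(o,(0,y),(6,y),(0,0,255),1)
cv2.imwrite('pics/b.png',o)
E
```

```text
[0.6022 0.0348 0.1751]
```

View pics/b.png

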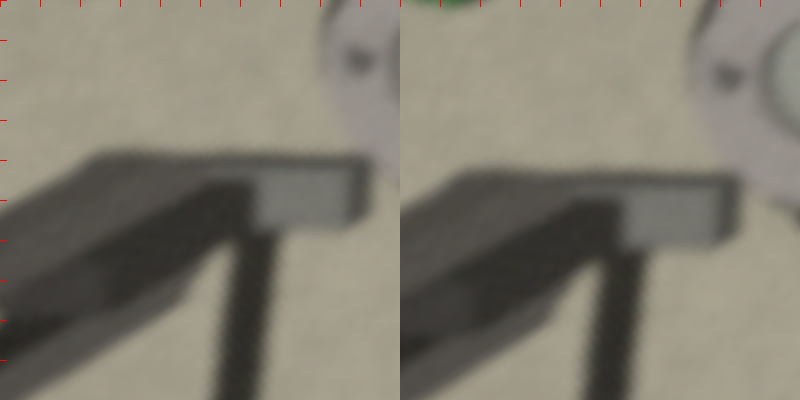

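Bar near end at about (349,197) in the left panel, 37 mm from the TCP, so the spanner sits about 1.7 mm towards −y. The TCP target is (0.6008, 0.0358), yaw 88.9.

```bash
python3 -c "
from h import *
to(.6008,.0358,.114,88.9)"
```

```text
t 10.425 pos [0.6022 0.0348 0.1751] yaw 89.12 slide share [ 0.0012 -0.0018  0.0763] rot share [-0.0001  0.0001  0.0049] F [ 0.3 -0.1 -1.8] T [-0.06  0.07  0.01] w 0.0136 gf 55.0
```

Emit:
{"op": "play_rows", "data": {"steps": [{"slide": [0.0012, -0.0018, 0.02], "rot": [0, 0, 0.005], "grip": 1}, {"slide": [0, 0, 0.03], "rot": [0, 0, 0], "grip": 1}, {"slide": [0, 0, 0.026], "rot": [0, 0, 0], "grip": 1}, {"slide": [0, 0, 0], "rot": [0, 0, 0], "grip": 1}, {"slide": [0, 0, 0], "rot": [0, 0, 0], "grip": 1}]}}

```text
clock: 11.05
tool_pos: [0.601, 0.0357, 0.1146]
tool_rot: [2.243, 2.2, 0.0]
ft_force: [0.9, 0.9, -1.4]
width: 0.0138
gripper_force: 55.0
```

Emit:
{"op": "play_rows", "data": {"steps": [{"slide": [0, 0, 0], "rot": [0, 0, 0], "grip": 1}, {"slide": [0, 0, 0], "rot": [0, 0, 0], "grip": 1}, {"slide": [0, 0, 0], "rot": [0, 0, 0], "grip": 1}]}}

```text
clock: 11.42
tool_pos: [0.6009, 0.0358, 0.1145]
tool_rot: [2.242, 2.2, 0.0]
ft_force: [0.4, -0.2, -1.9]
width: 0.0139
gripper_force: 55.0
```

```bash
python3 -c "
from h import *
to(.6008,.0358,.114,88.9)"
```

```text
t 11.425 pos [0.6009 0.0358 0.1145] yaw 88.9 slide share [-0.0001 -0.0002  0.0007] rot share [ 0.0005 -0.      0.    ] F [ 0.4 -0.2 -1.9] T [-0.11  0.02 -0.03] w 0.0139 gf 55.0
```

Emit:
{"op": "play_rows", "data": {"steps": [{"slide": [0, 0, 0.00125], "rot": [0, 0, 0], "grip": 1}, {"slide": [0, 0, 0.00125], "rot": [0, 0, 0], "grip": 1}, {"slide": [0, 0, 0.00125], "rot": [0, 0, 0], "grip": 1}, {"slide": [0, 0, 0.00125], "rot": [0, 0, 0], "grip": 1}, {"slide": [0, 0, 0], "rot": [0, 0, 0], "grip": 1}]}}

```text
clock: 12.05
tool_pos: [0.6008, 0.0358, 0.1102]
tool_rot: [2.243, 2.2, -0.0]
ft_force: [0.6, -0.1, -2.3]
width: 0.014
gripper_force: 55.0
```

Emit:
{"op": "play_rows", "data": {"steps": [{"slide": [0, 0, 0.00125], "rot": [0, 0, 0], "grip": 1}, {"slide": [0, 0, 0], "rot": [0, 0, 0], "grip": 1}]}}

```text
clock: 12.3
tool_pos: [0.6008, 0.0358, 0.1092]
tool_rot: [2.243, 2.2, -0.0]
ft_force: [0.0, -0.4, -1.1]
width: 0.0136
gripper_force: 55.0
```

Emit:
{"op": "play_rows", "data": {"steps": [{"slide": [0, 0, 0.00125], "rot": [0, 0, 0], "grip": 1}, {"slide": [0, 0, 0], "rot": [0, 0, 0], "grip": 1}]}}

```text
clock: 12.55
tool_pos: [0.6008, 0.0358, 0.1082]
tool_rot: [-2.243, -2.2, 0.0]
ft_force: [-0.5, 0.0, -1.1]
width: 0.0137
gripper_force: 55.0
```

Emit:
{"op": "play_rows", "data": {"steps": [{"slide": [0, 0, 0.00125], "rot": [0, 0, 0], "grip": 1}, {"slide": [0, 0, 0], "rot": [0, 0, 0], "grip": 1}]}}

```text
clock: 12.8
tool_pos: [0.6008, 0.0358, 0.1072]
tool_rot: [2.243, 2.2, -0.0]
ft_force: [0.9, -0.7, -1.9]
width: 0.0134
gripper_force: 55.0
```

Emit:
{"op": "play_rows", "data": {"steps": [{"slide": [0, 0, 0.00125], "rot": [0, 0, 0], "grip": 1}, {"slide": [0, 0, 0], "rot": [0, 0, 0], "grip": 1}]}}

```text
clock: 13.05
tool_pos: [0.6008, 0.0358, 0.1062]
tool_rot: [2.243, 2.2, -0.0]
ft_force: [0.1, 0.3, -1.2]
width: 0.0136
gripper_force: 55.0
```

Emit:
{"op": "play_rows", "data": {"steps": [{"slide": [0, 0, 0.00125], "rot": [0, 0, 0], "grip": 1}, {"slide": [0, 0, 0], "rot": [0, 0, 0], "grip": 1}]}}

```text
clock: 13.3
tool_pos: [0.6008, 0.0358, 0.1052]
tool_rot: [2.243, 2.2, -0.0]
ft_force: [1.0, -0.2, -1.7]
width: 0.0138
gripper_force: 55.0
```

Emit:
{"op": "play_rows", "data": {"steps": [{"slide": [0, 0, 0.00125], "rot": [0, 0, 0], "grip": 1}, {"slide": [0, 0, 0], "rot": [0, 0, 0], "grip": 1}]}}

```text
clock: 13.55
tool_pos: [0.6008, 0.0358, 0.1042]
tool_rot: [-2.243, -2.2, 0.0]
ft_force: [0.4, -1.0, -1.9]
width: 0.0136
gripper_force: 55.0
```

Emit:
{"op": "play_rows", "data": {"steps": [{"slide": [0, 0, 0.00125], "rot": [0, 0, 0], "grip": 1}, {"slide": [0, 0, 0], "rot": [0, 0, 0], "grip": 1}]}}

```text
clock: 13.8
tool_pos: [0.6008, 0.0358, 0.1032]
tool_rot: [2.243, 2.2, -0.0]
ft_force: [-0.9, -0.6, -2.0]
width: 0.0139
gripper_force: 55.0
```

Emit:
{"op": "play_rows", "data": {"steps": [{"slide": [0, 0, 0.0006], "rot": [0, 0, 0], "grip": 1}, {"slide": [0, 0, 0], "rot": [0, 0, 0], "grip": 1}]}}

```text
clock: 14.05
tool_pos: [0.6008, 0.0358, 0.1028]
tool_rot: [2.243, 2.2, -0.0]
ft_force: [0.1, 0.3, -1.2]
width: 0.0137
gripper_force: 55.0
```

Emit:
{"op": "play_rows", "data": {"steps": [{"slide": [0, 0, 0.0006], "rot": [0, 0, 0], "grip": 1}, {"slide": [0, 0, 0], "rot": [0, 0, 0], "grip": 1}]}}

```text
clock: 14.3
tool_pos: [0.6008, 0.0358, 0.1023]
tool_rot: [-2.243, -2.2, 0.0]
ft_force: [-0.2, -0.2, -1.5]
width: 0.0139
gripper_force: 55.0
```

Emit:
{"op": "play_rows", "data": {"steps": [{"slide": [0, 0, 0.0005], "rot": [0, 0, 0], "grip": 1}, {"slide": [0, 0, 0], "rot": [0, 0, 0], "grip": 1}]}}

```text
clock: 14.55
tool_pos: [0.6009, 0.0358, 0.1021]
tool_rot: [2.243, 2.2, 0.0]
ft_force: [-1.1, -0.6, 1.8]
width: 0.0136
gripper_force: 55.0
```

Emit:
{"op": "play_rows", "data": {"steps": [{"slide": [0, 0, 0.0004], "rot": [0, 0, 0], "grip": 1}, {"slide": [0, 0, 0], "rot": [0, 0, 0], "grip": 1}]}}

```text
clock: 14.8
tool_pos: [0.6009, 0.0358, 0.102]
tool_rot: [2.243, 2.2, 0.0]
ft_force: [-3.2, -0.3, 7.1]
width: 0.0137
gripper_force: 55.0
```

```bash
python3 -c "
from h import *
to(.6008,.0358,.1018,88.9)"
```

```text
t 14.8 pos [0.6009 0.0358 0.102 ] yaw 88.89 slide share [ 0.     -0.0001  0.0003] rot share [ 0.0002 -0.0002 -0.0001] F [-3.2 -0.3  7.1] T [-0.09  1.   -0.02] w 0.0137 gf 55.0
```

Bar touches the ring at TCP z 0.102, so it is seated. I'll relieve the pressure by 0.5 mm and start turning clockwise.

Emit:
{"op": "play_rows", "data": {"steps": [{"slide": [0, 0, -0.0007], "rot": [0, 0, 0], "grip": 1}, {"slide": [0, 0, 0], "rot": [0, 0, 0], "grip": 1}, {"slide": [0, 0, 0], "rot": [0, 0, 0], "grip": 1}]}}

```text
clock: 15.18
tool_pos: [0.6008, 0.0358, 0.1021]
tool_rot: [2.243, 2.2, -0.0]
ft_force: [-0.4, 0.3, -0.5]
width: 0.0138
gripper_force: 55.0
```

Emit:
{"op": "play_rows", "data": {"steps": [{"slide": [0, 0.0001, 0], "rot": [0, 0, 0.04], "grip": 1}, {"slide": [0, 0.0001, 0], "rot": [0, 0, 0.04], "grip": 1}, {"slide": [0, 0, 0], "rot": [0, 0, 0], "grip": 1}]}}

```text
clock: 15.55
tool_pos: [0.6013, 0.0357, 0.1022]
tool_rot: [2.311, 2.127, 0.0]
ft_force: [4.2, -1.5, -3.0]
width: 0.0139
gripper_force: 55.0
```

```bash
python3 -c "
from h import *
to(.6008,.0358,.1018,88.9)"
```

```text
t 15.55 pos [0.6013 0.0357 0.1022] yaw 85.26 slide share [ 0.     -0.0006  0.0005] rot share [ 0.0009  0.0005 -0.081 ] F [ 4.2 -1.5 -3. ] T [-0.25 -0.94  0.12] w 0.0139 gf 55.0
```

Emit:
{"op": "play_rows", "data": {"steps": [{"slide": [0, 0.0007, 0], "rot": [0, 0, 0.02], "grip": 1}, {"slide": [0, 0, 0], "rot": [0, 0, 0.02], "grip": 1}, {"slide": [0, 0, 0], "rot": [0, 0, 0], "grip": 1}]}}

```text
clock: 15.92
tool_pos: [0.6015, 0.0357, 0.1022]
tool_rot: [2.344, 2.091, -0.0]
ft_force: [1.8, -0.7, -2.2]
width: 0.0138
gripper_force: 55.0
```

```bash
python3 -c "
from h import *
to(.6008,.0358,.1018,88.9)"
```

```text
t 15.925 pos [0.6015 0.0357 0.1022] yaw 83.47 slide share [ 0.     -0.0009  0.0005] rot share [-0.      0.0002 -0.1206] F [ 1.8 -0.7 -2.2] T [-0.28 -0.36  0.14] w 0.0138 gf 55.0
```

Emit:
{"op": "play_rows", "data": {"steps": [{"slide": [0, 0.0002, 0], "rot": [0, 0, 0.04], "grip": 1}, {"slide": [0, 0.0001, 0], "rot": [0, 0, 0.04], "grip": 1}, {"slide": [0, 0.0001, 0], "rot": [0, 0, 0.04], "grip": 1}, {"slide": [0, 0.0001, 0], "rot": [0, 0, 0.04], "grip": 1}, {"slide": [0, 0, 0], "rot": [0, 0, 0], "grip": 1}]}}

```text
clock: 16.55
tool_pos: [0.6018, 0.0357, 0.1021]
tool_rot: [-2.471, -1.94, 0.001]
ft_force: [-0.3, -1.3, -1.2]
width: 0.0135
gripper_force: 55.0
```

```bash
python3 -c "
from h import *
to(.6008,.0358,.1018,88.9)"
```

```text
t 16.55 pos [0.6018 0.0357 0.1021] yaw 76.26 slide share [-0.0002 -0.0013  0.0004] rot share [-0.0004  0.0003 -0.2809] F [-0.3 -1.3 -1.2] T [-0.26  0.29  0.14] w 0.0135 gf 55.0
```

Emit:
{"op": "play_rows", "data": {"steps": [{"slide": [0, 0.0001, 0], "rot": [0, 0, 0.04], "grip": 1}, {"slide": [0, 0.0001, 0], "rot": [0, 0, 0.04], "grip": 1}, {"slide": [0, 0.0001, 0], "rot": [0, 0, 0.04], "grip": 1}, {"slide": [0, 0.0001, 0], "rot": [0, 0, 0.04], "grip": 1}, {"slide": [0, 0, 0], "rot": [0, 0, 0], "grip": 1}]}}

```text
clock: 17.18
tool_pos: [0.6021, 0.0356, 0.1021]
tool_rot: [-2.588, -1.781, 0.001]
ft_force: [-2.0, -0.7, 0.2]
width: 0.0139
gripper_force: 55.0
```

```bash
python3 -c "
from h import *
to(.6008,.0358,.1018,88.9)"
```

```text
t 17.175 pos [0.6021 0.0356 0.1021] yaw 69.06 slide share [-0.0004 -0.0016  0.0004] rot share [-3.000e-04  3.000e-04 -4.409e-01] F [-2.  -0.7  0.2] T [-0.25  0.79  0.15] w 0.0139 gf 55.0
```

Emit:
{"op": "play_rows", "data": {"steps": [{"slide": [0, -0.0003, 0], "rot": [0, 0, 0.04], "grip": 1}, {"slide": [0, 0, 0], "rot": [0, 0, 0.04], "grip": 1}, {"slide": [0, 0, 0], "rot": [0, 0, 0.04], "grip": 1}, {"slide": [0, 0, 0], "rot": [0, 0, 0.04], "grip": 1}, {"slide": [0, 0, 0], "rot": [0, 0, 0], "grip": 1}]}}

```text
clock: 17.8
tool_pos: [0.6022, 0.0356, 0.1022]
tool_rot: [2.695, 1.614, 0.0]
ft_force: [0.9, -2.5, -3.0]
width: 0.0138
gripper_force: 55.0
```

```bash
python3 -c "
from h import *
to(.6008,.0358,.1018,88.9)"
```

```text
t 17.8 pos [0.6022 0.0356 0.1022] yaw 61.86 slide share [-0.0006 -0.0016  0.0004] rot share [ 5.00e-04  3.00e-04 -6.01e-01] F [ 0.9 -2.5 -3. ] T [-0.6  -0.15  0.13] w 0.0138 gf 55.0
```

Emit:
{"op": "play_rows", "data": {"steps": [{"slide": [0, 0, 0], "rot": [0, 0, 0.03], "grip": 1}, {"slide": [0, 0, 0], "rot": [0, 0, 0.03], "grip": 1}, {"slide": [0, 0, 0], "rot": [0, 0, 0.02], "grip": 1}, {"slide": [0, 0, 0], "rot": [0, 0, 0.02], "grip": 1}, {"slide": [0, 0, 0], "rot": [0, 0, 0], "grip": 1}]}}

```text
clock: 18.42
tool_pos: [0.6022, 0.0355, 0.1022]
tool_rot: [2.756, 1.508, 0.0]
ft_force: [3.9, -3.9, -4.6]
width: 0.0139
gripper_force: 55.0
```

```bash
python3 -c "
from h import *
to(.6008,.0358,.1018,88.9)"
```

```text
t 18.425 pos [0.6022 0.0355 0.1022] yaw 57.38 slide share [-0.0007 -0.0017  0.0005] rot share [ 7.000e-04  2.000e-04 -7.005e-01] F [ 3.9 -3.9 -4.6] T [-0.96 -0.94  0.14] w 0.0139 gf 55.0
```

Emit:
{"op": "play_rows", "data": {"steps": [{"slide": [0, 0.0006, 0], "rot": [0, 0, 0.02], "grip": 1}, {"slide": [0, 0, 0], "rot": [0, 0, 0.02], "grip": 1}, {"slide": [0, 0.0001, 0], "rot": [0, 0, 0.02], "grip": 1}, {"slide": [0, 0, 0], "rot": [0, 0, 0.02], "grip": 1}, {"slide": [0, 0, 0], "rot": [0, 0, 0], "grip": 1}]}}

```text
clock: 19.05
tool_pos: [0.6024, 0.0354, 0.1021]
tool_rot: [-2.802, -1.421, 0.0]
ft_force: [-0.3, -2.3, -2.0]
width: 0.0138
gripper_force: 55.0
```

```bash
python3 -c "
from h import *
to(.6008,.0358,.1018,88.9)"
```

```text
t 19.05 pos [0.6024 0.0354 0.1021] yaw 53.78 slide share [-0.0008 -0.0019  0.0004] rot share [-3.000e-04  1.000e-04 -7.805e-01] F [-0.3 -2.3 -2. ] T [-0.62 -0.02  0.14] w 0.0138 gf 55.0
```

Emit:
{"op": "play_rows", "data": {"steps": [{"slide": [-0.0003, 0.0001, 0], "rot": [0, 0, 0.02], "grip": 1}, {"slide": [0, 0.0001, 0], "rot": [0, 0, 0.02], "grip": 1}, {"slide": [0, 0.0001, 0], "rot": [0, 0, 0.02], "grip": 1}, {"slide": [0, 0, 0], "rot": [0, 0, 0.02], "grip": 1}, {"slide": [0, 0, 0], "rot": [0, 0, 0], "grip": 1}]}}

```text
clock: 19.68
tool_pos: [0.6025, 0.0352, 0.1021]
tool_rot: [-2.845, -1.332, 0.0]
ft_force: [-0.7, 0.8, -2.0]
width: 0.0137
gripper_force: 55.0
```

```bash
python3 -c "
from h import *
to(.6008,.0358,.1018,88.9)"
```

```text
t 19.675 pos [0.6025 0.0352 0.1021] yaw 50.19 slide share [-0.0008 -0.0021  0.0004] rot share [-2.000e-04 -0.000e+00 -8.603e-01] F [-0.7  0.8 -2. ] T [0.16 0.1  0.19] w 0.0137 gf 55.0
```

Emit:
{"op": "play_rows", "data": {"steps": [{"slide": [0, 0.0001, 0], "rot": [0, 0, 0.02], "grip": 1}, {"slide": [0, 0, 0], "rot": [0, 0, 0.02], "grip": 1}, {"slide": [0, 0, 0], "rot": [0, 0, 0], "grip": 1}]}}

```text
clock: 20.05
tool_pos: [0.6026, 0.0351, 0.1021]
tool_rot: [-2.866, -1.287, 0.0]
ft_force: [-0.9, 1.6, -1.4]
width: 0.014
gripper_force: 55.0
```

```bash
python3 -c "
from h import *
to(.6008,.0358,.1018,88.9)"
```

```text
t 20.05 pos [0.6026 0.0351 0.1021] yaw 48.38 slide share [-0.0009 -0.0022  0.0004] rot share [-1.000e-04 -0.000e+00 -9.005e-01] F [-0.9  1.6 -1.4] T [0.51 0.22 0.18] w 0.014 gf 55.0
```

Emit:
{"op": "play_rows", "data": {"steps": [{"slide": [0, 0, 0], "rot": [0, 0, 0.02], "grip": 1}, {"slide": [0, 0, 0], "rot": [0, 0, 0.02], "grip": 1}, {"slide": [0, 0, 0], "rot": [0, 0, 0], "grip": 1}]}}

```text
clock: 20.42
tool_pos: [0.6026, 0.0351, 0.1021]
tool_rot: [2.886, 1.242, -0.0]
ft_force: [-0.1, 3.2, -1.7]
width: 0.0135
gripper_force: 55.0
```

```bash
python3 - <<'E'
from h import *
to(.6008,.0358,.1018,88.9)
s=status.get_state();t=s['tool_pos']
I=[]
for _ in range(3): c=eyes.read_camera('scene');I.append(c['pixels'].astype(float))
c['pixels']=np.clip(np.mean(I,0),0,255).astype(np.uint8)
cv2.imwrite('pics/d.png',ortho(c,t[0],t[1],.095,.06,480))
E
```

```text
t 20.425 pos [0.6026 0.0351 0.1021] yaw 46.58 slide share [-0.0009 -0.0023  0.0004] rot share [-0.000e+00  1.000e-04 -9.404e-01] F [-0.1  3.2 -1.7] T [0.67 0.27 0.16] w 0.0135 gf 55.0
```

View pics/d.png

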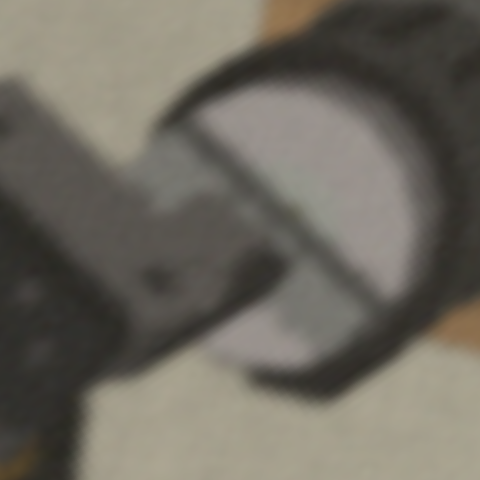

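The bar edge runs (190,125)–(380,300), which is 47°. That matches the tool yaw, so there is no slip in the grip, and I keep turning.

Emit:
{"op": "play_rows", "data": {"steps": [{"slide": [0.0003, -0.0003, 0], "rot": [0, 0, 0.02], "grip": 1}, {"slide": [0, 0, 0], "rot": [0, 0, 0.02], "grip": 1}, {"slide": [0, 0, 0], "rot": [0, 0, 0], "grip": 1}]}}

```text
clock: 20.95
tool_pos: [0.6026, 0.0351, 0.1021]
tool_rot: [2.905, 1.196, -0.0]
ft_force: [0.0, 1.5, -2.5]
width: 0.0135
gripper_force: 55.0
```

```bash
python3 -c "
from h import *
to(.6008,.0358,.1018,88.9)"
```

```text
t 20.95 pos [0.6026 0.0351 0.1021] yaw 44.76 slide share [-0.001  -0.0022  0.0004] rot share [ 3.000e-04  4.000e-04 -9.808e-01] F [ 0.   1.5 -2.5] T [0.12 0.1  0.22] w 0.0135 gf 55.0
```

Emit:
{"op": "play_rows", "data": {"steps": [{"slide": [0, 0, 0], "rot": [0, 0, 0.02], "grip": 1}, {"slide": [0, 0, 0], "rot": [0, 0, 0], "grip": 1}]}}

```text
clock: 21.2
tool_pos: [0.6026, 0.0351, 0.1021]
tool_rot: [2.914, 1.173, -0.0]
ft_force: [0.6, -0.7, -2.3]
width: 0.0137
gripper_force: 55.0
```

```bash
python3 -c "
from h import *
to(.6008,.0358,.1018,88.9)"
```

```text
t 21.2 pos [0.6026 0.0351 0.1021] yaw 43.87 slide share [-0.001  -0.0022  0.0004] rot share [ 2.0000e-04  4.0000e-04 -1.0008e+00] F [ 0.6 -0.7 -2.3] T [-0.05  0.01  0.15] w 0.0137 gf 55.0
```

Emit:
{"op": "play_rows", "data": {"steps": [{"slide": [0, 0, 0], "rot": [0, 0, 0.02], "grip": 1}, {"slide": [0, 0, 0], "rot": [0, 0, 0.01], "grip": 1}, {"slide": [0, 0, 0], "rot": [0, 0, 0], "grip": 1}]}}

```text
clock: 21.58
tool_pos: [0.6027, 0.0352, 0.1022]
tool_rot: [2.927, 1.139, 0.0]
ft_force: [0.9, -1.2, -3.1]
width: 0.014
gripper_force: 55.0
```

```bash
python3 -c "
from h import *
to(.6008,.0358,.1018,88.9)"
```

```text
t 21.575 pos [0.6027 0.0352 0.1022] yaw 42.53 slide share [-0.0012 -0.0022  0.0005] rot share [ 4.0000e-04  3.0000e-04 -1.0304e+00] F [ 0.9 -1.2 -3.1] T [-0.36 -0.17  0.17] w 0.014 gf 55.0
```

Emit:
{"op": "play_rows", "data": {"steps": [{"slide": [0, 0, 0], "rot": [0, 0, 0.02], "grip": 1}, {"slide": [0, 0, 0], "rot": [0, 0, 0], "grip": 1}]}}

```text
clock: 21.82
tool_pos: [0.6027, 0.0351, 0.1022]
tool_rot: [2.936, 1.116, 0.0]
ft_force: [1.4, -2.4, -3.1]
width: 0.014
gripper_force: 55.0
```

```bash
python3 -c "
from h import *
to(.6008,.0358,.1018,88.9)"
```

```text
t 21.825 pos [0.6027 0.0351 0.1022] yaw 41.61 slide share [-0.0012 -0.0022  0.0005] rot share [ 4.0000e-04  3.0000e-04 -1.0508e+00] F [ 1.4 -2.4 -3.1] T [-0.53 -0.3   0.17] w 0.014 gf 55.0
```

Emit:
{"op": "play_rows", "data": {"steps": [{"slide": [0, 0.0003, 0], "rot": [0, 0, 0.02], "grip": 1}, {"slide": [0, 0, 0], "rot": [0, 0, 0], "grip": 1}]}}

```text
clock: 22.08
tool_pos: [0.6027, 0.0351, 0.1021]
tool_rot: [2.945, 1.093, -0.0]
ft_force: [0.1, -2.3, -2.6]
width: 0.0138
gripper_force: 55.0
```

```bash
python3 -c "
from h import *
to(.6008,.0358,.1018,88.9)"
```

```text
t 22.075 pos [0.6027 0.0351 0.1021] yaw 40.72 slide share [-0.0013 -0.0022  0.0004] rot share [-1.0000e-04  2.0000e-04 -1.0706e+00] F [ 0.1 -2.3 -2.6] T [-0.4  -0.03  0.15] w 0.0138 gf 55.0
```

Emit:
{"op": "play_rows", "data": {"steps": [{"slide": [0, 0, 0], "rot": [0, 0, 0.02], "grip": 1}, {"slide": [0, 0, 0], "rot": [0, 0, 0], "grip": 1}]}}

```text
clock: 22.32
tool_pos: [0.6027, 0.0351, 0.1022]
tool_rot: [2.954, 1.07, -0.0]
ft_force: [0.5, -2.3, -2.2]
width: 0.0138
gripper_force: 55.0
```

```bash
python3 -c "
from h import *
to(.6008,.0358,.1018,88.9)"
```

```text
t 22.325 pos [0.6027 0.0351 0.1022] yaw 39.82 slide share [-0.0013 -0.0022  0.0004] rot share [ 1.0000e-04  2.0000e-04 -1.0906e+00] F [ 0.5 -2.3 -2.2] T [-0.5  -0.04  0.19] w 0.0138 gf 55.0
```

```bash
cat >> h.py <<'E'
def baryaw():
    I=[]
    for _ in range(3): c=eyes.read_camera('scene');I.append(c['pixels'].astype(float))
    c['pixels']=np.clip(np.mean(I,0),0,255).astype(np.uint8)
    t=status.get_state()['tool_pos'];g=cv2.GaussianBlur(cv2.cvtColor(ortho(c,t[0],t[1],.09,.06,480),cv2.COLOR_BGR2GRAY),(0,0),2)
    cv2.imwrite('pics/e.png',g)
    L=cv2.HoughLinesP(cv2.Canny(g,15,40),1,np.pi/720,40,minLineLength=90,maxLineGap=12)
    for l in ([] if L is None else L[:,0]): print(l,round(np.rad2deg(np.arctan2(l[2]-l[0],l[3]-l[1]))%180,1))
E
python3 -c "
from h import *
baryaw()
c=cv2.imread('pics/d.png',0);g=cv2.GaussianBlur(c,(0,0),2)
for l in cv2.HoughLinesP(cv2.Canny(g,15,40),1,np.pi/720,40,minLineLength=90,maxLineGap=12)[:,0]: print('old',l,round(np.rad2deg(np.arctan2(l[2]-l[0],l[3]-l[1]))%180,1))
to(.6008,.0358,.1018,88.9)"
```

```text
old [337 398 436 326] 126.0
t 22.475 pos [0.6027 0.0351 0.1022] yaw 39.85 slide share [-0.0013 -0.0022  0.0005] rot share [ 0.00e+00  1.00e-04 -1.09e+00] F [ 0.4 -0.2 -2.4] T [-0.52  0.02  0.22] w 0.0136 gf 55.0
```

View pics/e.png

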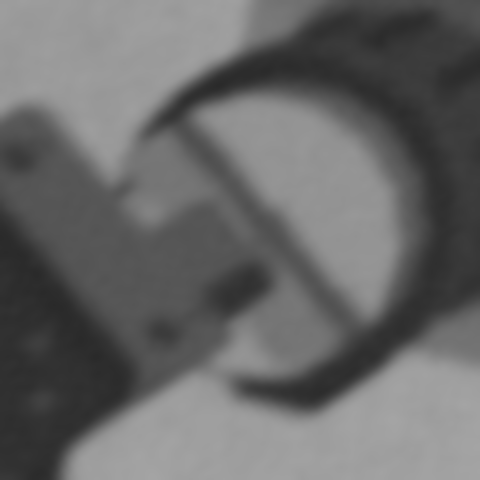

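The bar line (185,122)–(358,330) is at 39.7°, the same as the tool, so the ring is still turning freely. I'll continue.

Emit:
{"op": "play_rows", "data": {"steps": [{"slide": [0, 0, 0], "rot": [0, 0, 0.02], "grip": 1}, {"slide": [0, 0, 0], "rot": [0, 0, 0], "grip": 1}]}}

```text
clock: 22.72
tool_pos: [0.6028, 0.0351, 0.1022]
tool_rot: [2.962, 1.047, -0.0]
ft_force: [0.5, -1.9, -1.8]
width: 0.0138
gripper_force: 55.0
```

```bash
python3 -c "
from h import *
to(.6008,.0358,.1018,88.9)"
```

```text
t 22.725 pos [0.6028 0.0351 0.1022] yaw 38.93 slide share [-0.0014 -0.0022  0.0005] rot share [ 2.0000e-04  3.0000e-04 -1.1104e+00] F [ 0.5 -1.9 -1.8] T [-0.62 -0.03  0.42] w 0.0138 gf 55.0
```

Emit:
{"op": "play_rows", "data": {"steps": [{"slide": [0, 0, 0], "rot": [0, 0, 0.02], "grip": 1}, {"slide": [0, 0, 0], "rot": [0, 0, 0], "grip": 1}]}}

```text
clock: 22.98
tool_pos: [0.6028, 0.0351, 0.1021]
tool_rot: [2.97, 1.024, -0.0]
ft_force: [0.5, -2.7, -2.0]
width: 0.0137
gripper_force: 55.2
```

```bash
python3 -c "
from h import *
to(.6008,.0358,.1018,88.9)"
```

```text
t 22.975 pos [0.6028 0.0351 0.1021] yaw 38.04 slide share [-0.0014 -0.0022  0.0004] rot share [ 2.0000e-04  4.0000e-04 -1.1303e+00] F [ 0.5 -2.7 -2. ] T [-0.66 -0.07  0.62] w 0.0137 gf 55.2
```

Torque rose from 0.2 to 0.62 N m, so the ring is at its stop. I'll hold, back off within the play, and lift out.

Emit:
{"op": "play_rows", "data": {"steps": [{"slide": [0, 0, 0], "rot": [0, 0, 0], "grip": 1}, {"slide": [0, 0, 0], "rot": [0, 0, -0.04], "grip": 1}, {"slide": [0, 0, 0], "rot": [0, 0, -0.03], "grip": 1}, {"slide": [0, 0, 0], "rot": [0, 0, 0], "grip": 1}, {"slide": [0, 0, 0], "rot": [0, 0, 0], "grip": 1}]}}

```text
clock: 23.6
tool_pos: [0.6027, 0.0353, 0.1022]
tool_rot: [-2.941, -1.105, -0.0]
ft_force: [0.1, 1.3, -1.7]
width: 0.0139
gripper_force: 55.0
```

```bash
python3 -c "
from h import *
to(.6008,.0358,.1018,88.9)"
```

```text
t 23.6 pos [0.6027 0.0353 0.1022] yaw 41.19 slide share [-0.0014 -0.0021  0.0005] rot share [-1.0000e-04 -2.0000e-04 -1.0603e+00] F [ 0.1  1.3 -1.7] T [-0.05  0.16  0.08] w 0.0139 gf 55.0
```

Free of load. I'll lift it out.

Emit:
{"op": "play_rows", "data": {"steps": [{"slide": [0, 0, -0.005], "rot": [0, 0, 0], "grip": 1}, {"slide": [0, 0, -0.005], "rot": [0, 0, 0], "grip": 1}, {"slide": [0, 0, -0.01], "rot": [0, 0, 0], "grip": 1}, {"slide": [0, 0, -0.05], "rot": [0, 0, 0], "grip": 1}, {"slide": [0, 0, -0.05], "rot": [0, 0, 0], "grip": 1}]}}

```text
clock: 24.22
tool_pos: [0.6026, 0.035, 0.1997]
tool_rot: [2.941, 1.105, -0.0]
ft_force: [1.0, 0.9, -2.3]
width: 0.0136
gripper_force: 55.0
```

Emit:
{"op": "play_rows", "data": {"steps": [{"slide": [0, 0, 0], "rot": [0, 0, -0.2], "grip": 1}, {"slide": [0, 0, 0], "rot": [0, 0, -0.2], "grip": 1}, {"slide": [0, 0, 0], "rot": [0, 0, -0.148], "grip": 1}, {"slide": [0, 0, 0], "rot": [0, 0, 0], "grip": 1}, {"slide": [0, 0, 0], "rot": [0, 0, 0], "grip": 1}]}}

```text
clock: 24.85
tool_pos: [0.6028, 0.0351, 0.1984]
tool_rot: [2.639, 1.704, 0.0]
ft_force: [-0.1, -1.0, -0.9]
width: 0.0137
gripper_force: 55.0
```

```bash
python3 -c "
from h import *
to(.5021,.3145,.2,65.85)"
```

```text
t 24.85 pos [0.6028 0.0351 0.1984] yaw 65.69 slide share [ 0.2665 -0.2585 -0.002 ] rot share [ 0.0002 -0.     -0.0036] F [-0.1 -1.  -0.9] T [-0.02  0.07 -0.06] w 0.0137 gf 55.0
```

Emit:
{"op": "play_rows", "data": {"steps": [{"slide": [0.044, -0.043, 0], "rot": [0, 0, -0.0036], "grip": 1}, {"slide": [0.044, -0.043, 0], "rot": [0, 0, 0], "grip": 1}, {"slide": [0.044, -0.043, 0], "rot": [0, 0, 0], "grip": 1}, {"slide": [0.044, -0.043, 0], "rot": [0, 0, 0], "grip": 1}, {"slide": [0.044, -0.043, 0], "rot": [0, 0, 0], "grip": 1}]}}

```text
clock: 25.48
tool_pos: [0.5165, 0.2674, 0.1983]
tool_rot: [2.636, 1.708, 0.0]
ft_force: [0.6, 0.1, -1.8]
width: 0.0135
gripper_force: 55.0
```

Emit:
{"op": "play_rows", "data": {"steps": [{"slide": [0.0465, -0.0435, 0], "rot": [0, 0, 0], "grip": 1}, {"slide": [0, 0, 0.05], "rot": [0, 0, 0], "grip": 1}, {"slide": [0, 0, 0.05], "rot": [0, 0, 0], "grip": 1}, {"slide": [0, 0, 0], "rot": [0, 0, 0], "grip": 1}, {"slide": [0, 0, 0], "rot": [0, 0, 0], "grip": 1}]}}

```text
clock: 26.1
tool_pos: [0.5014, 0.3142, 0.1197]
tool_rot: [2.635, 1.71, 0.002]
ft_force: [1.2, 0.5, -0.8]
width: 0.0135
gripper_force: 55.0
```

Emit:
{"op": "play_rows", "data": {"steps": [{"slide": [0, 0, 0], "rot": [0, 0, 0], "grip": 1}, {"slide": [0, 0, 0], "rot": [0, 0, 0], "grip": 1}, {"slide": [0, 0, 0], "rot": [0, 0, 0], "grip": 1}]}}

```text
clock: 26.48
tool_pos: [0.5008, 0.3142, 0.1186]
tool_rot: [-2.634, -1.711, -0.001]
ft_force: [-1.1, 0.2, -1.3]
width: 0.0135
gripper_force: 55.0
```

```bash
python3 - <<'E'
from h import *
to(.5021,.3142,.055,65.85)
C={n:eyes.read_camera(n) for n in('scene','top')}
cv2.imwrite('pics/f.png',np.hstack([ortho(C[n],.601,.035,.084,.045,360) for n in C]))
E
```

```text
t 26.475 pos [0.5008 0.3142 0.1186] yaw 66.01 slide share [0.0006 0.0015 0.0796] rot share [ 0.0004 -0.0008  0.0036] F [-1.1  0.2 -1.3] T [-0.06  0.07  0.05] w 0.0135 gf 55.0
```

View pics/f.png

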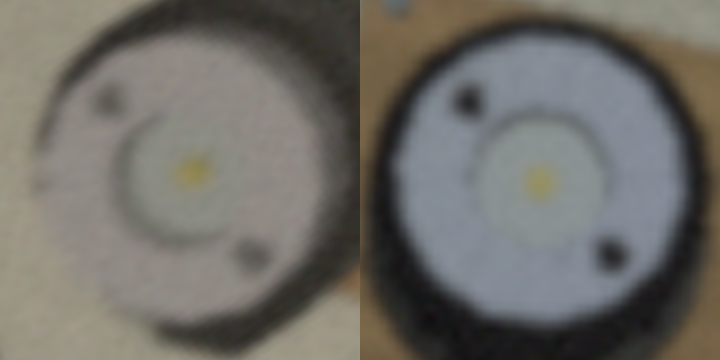

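The ring holes now lie at (467,101) and (611,256), a line at about 43°, so the ring has turned about 0.8 rad. Lowering into the holder.

Emit:
{"op": "play_rows", "data": {"steps": [{"slide": [0.0006, 0.0014, 0.02], "rot": [0, 0, 0.0036], "grip": 1}, {"slide": [0, 0, 0.025], "rot": [0, 0, 0], "grip": 1}, {"slide": [0, 0, 0.02], "rot": [0, 0, 0], "grip": 1}, {"slide": [0, 0, 0], "rot": [0, 0, 0], "grip": 1}, {"slide": [0, 0, 0], "rot": [0, 0, 0], "grip": 1}]}}

```text
clock: 27.2
tool_pos: [0.5021, 0.314, 0.0663]
tool_rot: [2.637, 1.707, 0.0]
ft_force: [0.2, 0.1, -1.1]
width: 0.0137
gripper_force: 55.0
```

```bash
python3 -c "
from h import *
to(.5021,.3141,.0392,65.85)"
```

```text
t 27.2 pos [0.5021 0.314  0.0663] yaw 65.85 slide share [ 0.0001 -0.      0.0339] rot share [ 0.0004 -0.      0.    ] F [ 0.2  0.1 -1.1] T [-0.1   0.09 -0.02] w 0.0137 gf 55.0
```

Emit:
{"op": "play_rows", "data": {"steps": [{"slide": [0, 0, 0.012], "rot": [0, 0, 0], "grip": 1}, {"slide": [0, 0, 0.01], "rot": [0, 0, 0], "grip": 1}, {"slide": [0, 0, 0.006], "rot": [0, 0, 0], "grip": 1}, {"slide": [0, 0, 0.004], "rot": [0, 0, 0], "grip": 1}, {"slide": [0, 0, 0], "rot": [0, 0, 0], "grip": 1}]}}

```text
clock: 27.82
tool_pos: [0.5018, 0.314, 0.0404]
tool_rot: [2.637, 1.708, -0.0]
ft_force: [0.1, 0.7, -1.7]
width: 0.0135
gripper_force: 55.0
```

Emit:
{"op": "play_rows", "data": {"steps": [{"slide": [0, 0, 0.0018], "rot": [0, 0, 0], "grip": 1}, {"slide": [0, 0, 0], "rot": [0, 0, 0], "grip": 1}, {"slide": [0, 0, 0], "rot": [0, 0, 0], "grip": 1}]}}

```text
clock: 28.2
tool_pos: [0.5018, 0.3141, 0.0392]
tool_rot: [2.637, 1.708, 0.0]
ft_force: [0.5, 0.4, -1.4]
width: 0.0139
gripper_force: 55.0
```

```bash
python3 -c "
from h import *
to(.5021,.3141,.0390,65.85)"
```

```text
t 28.2 pos [0.5018 0.3141 0.0392] yaw 65.86 slide share [0.0002 0.0003 0.0002] rot share [ 0.0001 -0.      0.0003] F [ 0.5  0.4 -1.4] T [-0.06  0.08 -0.01] w 0.0139 gf 55.0
```

Emit:
{"op": "play_rows", "data": {"steps": [{"slide": [0, 0, 0.0003], "rot": [0, 0, 0], "grip": 1}, {"slide": [0, 0, 0], "rot": [0, 0, 0], "grip": 1}, {"slide": [0, 0, 0], "rot": [0, 0, 0], "grip": 0.7}, {"slide": [0, 0, 0], "rot": [0, 0, 0], "grip": 0.4}, {"slide": [0, 0, 0], "rot": [0, 0, 0], "grip": 0.2}]}}

```text
clock: 28.82
tool_pos: [0.5018, 0.314, 0.0388]
tool_rot: [2.637, 1.708, -0.0]
ft_force: [0.6, 0.1, 0.1]
width: 0.0404
gripper_force: 0.0
```

Emit:
{"op": "play_rows", "data": {"steps": [{"slide": [0, 0, 0], "rot": [0, 0, 0], "grip": 0.2}, {"slide": [0, 0, 0], "rot": [0, 0, 0], "grip": 0.2}, {"slide": [0, 0, -0.02], "rot": [0, 0, 0], "grip": 0.2}, {"slide": [0, 0, -0.04], "rot": [0, 0, 0], "grip": 0.2}, {"slide": [0, 0, -0.06], "rot": [0, 0, 0], "grip": 0.2}]}}

```text
clock: 29.45
tool_pos: [0.5014, 0.3136, 0.1362]
tool_rot: [2.637, 1.707, -0.002]
ft_force: [-0.0, 0.3, 0.1]
width: 0.0749
gripper_force: 0.0
```

Emit:
{"op": "play_rows", "data": {"steps": [{"slide": [0, 0, -0.06], "rot": [0, 0, 0], "grip": 0.2}, {"slide": [0, 0, -0.06], "rot": [0, 0, 0], "grip": 0.2}, {"slide": [0, 0, 0], "rot": [0, 0, 0], "grip": 0.2}, {"slide": [0, 0, 0], "rot": [0, 0, 0], "grip": 0.2}]}}

```text
clock: 29.95
tool_pos: [0.5015, 0.3139, 0.231]
tool_rot: [-2.637, -1.708, -0.0]
ft_force: [-0.5, -0.1, -0.3]
width: 0.0752
gripper_force: 0.0
```

```bash
python3 - <<'E'
from h import *
to(.5,.3,.2,66)
D=[]
for _ in range(3): c=eyes.read_camera('scene');D.append(c['z_map'])
z=np.median(D,0);v,u=np.nonzero(z>0);P=at_depth(c,np.c_[u,v],z[v,u])
k=(np.hypot(P[:,0]-.504,P[:,1]-.318)<.06)&(P[:,2]>.04)&(P[:,2]<.12);g=P[k]
print('grip pts',k.sum(),np.round(np.median(g,0),4),np.round(np.percentile(g[:,2],[2,98]),4))
lo=g[g[:,2]<.052].mean(0);hi=g[g[:,2]>.068].mean(0);print('tilt cue',np.round(hi-lo,4))
for q,h in(('holder',0),('spanner_grip',.055)):
    for o in models.pinpoint(q,'scene')[:5]: print(q,round(o['p'],2),np.round(o['centre']),np.round(at_z(c,o['centre'],h)[0],3))
E
```

```text
t 29.95 pos [0.5015 0.3139 0.231 ] yaw 65.86 slide share [-0.0167  0.0054  0.0387] rot share [-0.0001 -0.0002 -0.0032] F [-0.5 -0.1 -0.3] T [-0.03  0.12 -0.08] w 0.0752 gf 0.0
grip pts 221 [0.5045 0.3071 0.0655] [0.0404 0.0804]
tilt cue [-0.0009  0.0024  0.0306]
holder 0.96 [420. 256.] [0.633 0.227 0.   ]
holder 0.81 [347. 183.] [0.376 0.34  0.   ]
holder 0.7 [449. 195.] [0.595 0.438 0.   ]
holder 0.62 [388. 208.] [0.502 0.32  0.   ]
holder 0.57 [287. 206.] [ 0.309  0.191 -0.   ]
spanner_grip 0.72 [391. 189.] [0.502 0.322 0.055]
```

```bash
python3 -c "
from h import *
print(workorder.close_job())"
```

```text
the job is handed in; nothing more can be done
None
```

I turned the ring clockwise to its stop (about 0.8 rad), set the larger spanner back upright in its own holder, released it and handed the job in at about 30 s; the judge's verdict was not returned.

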